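# Make up the parts kits for two guitars

### The job

Make up the parts kits for two guitars. Into the red tray put the white single-coil pickup, the black knob and the selector switch; into the blue tray put the black humbucker pickup and the brass knob: pickups lie in the long pocket, the small parts stand upright in the square pockets, one to a pocket, each flat on the pocket floor. Leave the spare white knob, the wire spool and the tape roll where they are.

Things in the scene. Friction and masses are not known exactly. Their poses are not given: they have to be found in the camera images.
- red_tray: Red kit tray, grey pocket floors, fixed; 150 x 140 x 9 mm. Origin: centre of underside, z up. Pockets 5 mm deep (floors 4 mm above the bench): a long one, 104 mm along the tray's x by 56 along its y, centred at x 0, y -32 mm; two square, 48 mm, centred at x +38 and -38, y +38 mm. Fingers come down over the lands between pockets: set down with fingertips 6 mm or more above the part's underside.
- blue_tray: Blue kit tray, grey pocket floors, fixed; 150 x 140 x 9 mm. Origin: centre of underside, z up. Pockets 5 mm deep (floors 4 mm above the bench): a long one, 104 mm along the tray's x by 56 along its y, centred at x 0, y -32 mm; two square, 48 mm, centred at x +38 and -38, y +38 mm. Fingers come down over the lands between pockets: set down with fingertips 6 mm or more above the part's underside.
- single_coil: Single-coil guitar pickup: slim white cover with rounded ends and one row of six steel pole pieces, on a black base. Base 70 x 24 mm and 4 mm high, cover 68 x 18 mm; 23 mm high in all. Long along its x; origin at the centre of its underside, z up; about 60 g
- humbucker: Humbucker guitar pickup: broad black block with two rows of six steel pole pieces on a brass base plate, 70 x 38 mm, 25 mm high. Long along its x; origin at the centre of its underside, z up; about 120 g
- black_knob: Black guitar control knob with a white pointer mark, standing on its skirt: skirt 28 mm across and 5 mm high, above it a barrel 23 mm across up to 23 mm high. Origin at the centre of its underside, z up, x towards the pointer mark; about 25 g
- brass_knob: Brass (gold-coloured) guitar control knob with a black pointer mark, standing on its skirt: skirt 28 mm across and 5 mm high, above it a barrel 23 mm across up to 23 mm high. Origin at the centre of its underside, z up, x towards the pointer mark; about 25 g
- selector_switch: Pickup selector switch: a metal box with green sides, 30 mm along its x by 20 mm along its y, 24 mm high, with a thin brass neck and an orange-tipped lever standing up from the middle of its top to 48 mm. Origin at the centre of its underside, z up; about 40 g
- white_knob: Spare white guitar control knob with a black pointer mark, standing on its skirt: skirt 28 mm across and 5 mm high, above it a barrel 23 mm across up to 23 mm high. Origin at the centre of its underside, z up, x towards the pointer mark; not part of either kit, stays where it is
- wire_spool: Green spool of steel wire standing on its flange, 60 mm across, 32 mm high; origin at the centre of its underside; a bystander, stays where it is
- tape_roll: Roll of yellow tape lying flat, 64 mm across with a 48 mm hole, 24 mm high; origin at the centre of its underside; a bystander, stays where it is
Things that resemble listed ones, but are neither listed nor needed, are in the scene too. Several things have the shape of the brass_knob; the one meant has the colours described above.

How it is judged (in metres and radians):
At the end, for the whole second after the job is handed in: All five parts rest in pockets of their tray: pickups within 25 mm along and 20 mm across of the long pocket's centre, small parts within 15 mm each way of a square pocket's, one each; undersides 2 to 6.5 mm above the tray's, tilt under 0.1 rad, slower than 20 mm/s (x of single_coil in the frame of red_tray between -0.025 and 0.025 m and y of single_coil in the frame of red_tray between -0.052 and -0.012 m and z of single_coil in the frame of red_tray between 0.002 and 0.0065 m and angle between each of single_coil, humbucker's own z axis and vertical below 0.1 rad and (((x of black_knob in the frame of red_tray between 0.023 and 0.053 m and y of black_knob in the frame of red_tray between 0.023 and 0.053 m and z of black_knob in the frame of red_tray between 0.002 and 0.0065 m and angle between black_knob's own z axis and vertical below 0.1 rad) and (x of selector_switch in the frame of red_tray between -0.053 and -0.023 m and y of selector_switch in the frame of red_tray between 0.023 and 0.053 m and z of selector_switch in the frame of red_tray between 0.002 and 0.0065 m and angle between selector_switch's own z axis and vertical below 0.1 rad)) or ((x of black_knob in the frame of red_tray between -0.053 and -0.023 m and y of black_knob in the frame of red_tray between 0.023 and 0.053 m and z of black_knob in the frame of red_tray between 0.002 and 0.0065 m and angle between black_knob's own z axis and vertical below 0.1 rad) and (x of selector_switch in the frame of red_tray between 0.023 and 0.053 m and y of selector_switch in the frame of red_tray between 0.023 and 0.053 m and z of selector_switch in the frame of red_tray between 0.002 and 0.0065 m and angle between selector_switch's own z axis and vertical below 0.1 rad))) and x of humbucker in the frame of blue_tray between -0.025 and 0.025 m and y of humbucker in the frame of blue_tray between -0.052 and -0.012 m and z of humbucker in the frame of blue_tray between 0.002 and 0.0065 m and ((x of brass_knob in the frame of blue_tray between 0.023 and 0.053 m and y of brass_knob in the frame of blue_tray between 0.023 and 0.053 m and z of brass_knob in the frame of blue_tray between 0.002 and 0.0065 m and angle between brass_knob's own z axis and vertical below 0.1 rad) or (x of brass_knob in the frame of blue_tray between -0.053 and -0.023 m and y of brass_knob in the frame of blue_tray between 0.023 and 0.053 m and z of brass_knob in the frame of blue_tray between 0.002 and 0.0065 m and angle between brass_knob's own z axis and vertical below 0.1 rad)) and linear speed of each of single_coil, black_knob, selector_switch, humbucker, brass_knob below 0.02 m/s); the robot touches nothing.
It fails at once if the spare white knob is moved by more than 30 mm (distance of white_knob from where it was at the start of the episode above 0.03 m).
It fails at once if the wire spool is moved by more than 30 mm (distance of wire_spool from where it was at the start of the episode above 0.03 m).
It fails at once if the tape roll is moved by more than 30 mm (distance of tape_roll from where it was at the start of the episode above 0.03 m).
It also fails if it takes over 104 s, if anything falls off the work surface, if the arm or the gripper's body presses on something with over 40 N, if the wrist force passes 120 N, or if a joint passes its speed limit or range.

### The arm

A 7-joint arm with a two-finger parallel gripper is mounted at the origin on the work surface. World frame = base frame: x ahead of the robot, y to its left, z up, the work surface at z = 0. Lengths are in mm, angles in degrees, forces in N, time in s.
With the tool pointing down it reaches from about 400 to 750 mm from the base axis. Payload 19.5 kg.
Tool frame: the origin (TCP) lies midway between the tips of the shut fingers; the grasp point (between the pads) lies 19 mm behind it; z points along the fingers, y is the line along which they close (so a half turn about z gives the same grasp; the last joint's range is limited). The gripper opens to 85 mm and grips with 20 to 120 N. Pads are 22 mm wide; open, the fingers measure 114 mm over their backs; the gripper's body (76 mm by 85 mm) begins 54 mm behind the grasp point. The pads swing forward as they close: fully open they stand 13 mm farther back than shut.
Start: joints at [-68.509, 40.479, -1.581, 85.061, 1.261, 54.483, -4.326], TCP at [232.766, 525.752, 231.268] pointing down, gripper open.
Joint ranges: [-155.06, 155.06], [-18.47, 123.98], [-90, 86.84], [0, 140.48], [-83.41, 263.41], [0, 116], [-161.91, 161.91]. Speed limits (degrees/s): [108.29, 108.29, 147.25, 147.25, 172.46, 172.46, 172.46].

### API

Orientations are given as a 3x3 rotation matrix whose columns are the frame's x, y, z axes.
In Python, from cell import get_obs, snapshot, hand_in, recognise gives the robot as it stands. The module is installed in compiled form; this text tells all that it offers.
- The arm moves only by the tool servo_tool, never from a script. Its argument "series" is text: rows parted by semicolons, each of 7 numbers parted by spaces: the turn, a rotation vector about the tool's x, y, z in rad, then the shift along the tool's x, y, z in m, then the closure, from -1 (fully open) to 1 (shut). In form: wx wy wz dx dy dz hand; .... A call has 1 to 5 rows; each row shifts and turns the commanded pose from where the row before left it, along the tool's axes as they then stand; what a row does not reach is not made up. A row lasts 1/12 s, in which the tool goes at most 41.7 mm and 7.16 degrees, less where a joint would pass 70% of its speed; a pose out of reach is approached as far as the arm can. A call with a gripper value outside its range is refused whole. The fingers move at their own pace and stop on an object; "newtons" is the grip in N (left out, the last holds). Time passes only in rows, so rows that do not move let the fingers close. It gives the time, the measured TCP pose, the force, the opening and the grip force at its end, in the units of the state.
- get_obs(): the state, without advancing time (a new reading comes with each control period).
- snapshot(name): name is "scene" or "top" or "wrist"; returns a dict with "frame" (384x512x3 uint8, blue, green, red), "depth" (384x512 float32, mm along the optical axis (not along the pixel's ray), 0 where there is no reading), "camera_matrix" (3x3 intrinsics, pixels), "eye" and "attitude" of the camera in the world. Camera axes: x right, y up, looking along -z (the intrinsics and any distortion apply to the point x, -y, -z); pixel columns grow to the right and rows downward; lengths in mm; the calibration is good to about 2 mm. The wrist camera is an equidistant fisheye: a pixel r from the principal point sees the ray r / f radians off the axis. A picture is of the moment at which its call begins.
- hand_in(): hands the job in; it is judged then, once.
Trained networks look in a picture, given as the dict that the camera call returned (one of the last four; its "shot" number tells which), for a name from the list of things; names that differ only in an ending like _2 or _b are one class to them, and where a whole thing is asked for, a point or a joint stands for the part that bears it (a point fixed in the world has none). Each returns a list of dicts, best first, with "score" (0 to 1); they miss things now and then, are a little off and sometimes report something else, mostly with a low value. They report only what shows in the picture. A call takes as long as a camera call. They do not tell look-alikes from the thing itself.
- recognise(target, picture): "point" ([x, y, z] in mm, in world coordinates, good to about 4 mm: the middle of the surface that is visible of it).
The state is a dict: "time_s": time; "qpos": joint angles; "joint_vel": joint speeds; "joint_efforts": joint torques, N m; "tcp_pos": TCP position; "orientation": TCP orientation; "force": force on the tool from outside, world axes, zero at the start; "moment": the same for the moment, N m; "grip_width": finger opening in mm; "gripper_force": force on a finger pad.
Only numpy, scipy, OpenCV 4.12 (cv2) and the standard library are available. Lean on these libraries where they do the work, as an engineer would, in place of code of your own. Each camera call takes 0.05 s, during which the arm holds its last target. There are 200 camera calls.

## Working session

There is one attempt and no reset: what is moved stays moved. The work goes in short steps, Python scripts to look and compute and a tool call to move; the robot and the scene stay as the last step left them, time stands still between calls to the robot, and variables do not carry over. Pictures are saved under pics/ and viewed, at most 14 in all, crops included, and the job is handed in when it is done.

Besides the shell and the picture viewer there is one more tool, called after "Request:" as name(argument=value, ...) on one line, values as JSON. servo_tool: Moves the arm, as the interface text tells. Its arguments: {"type":"object","properties":{"series":{"type":"string"},"newtons":{"type":"number"}},"required":["series"]}

```bash
mkdir -p pics; cat > h.py <<'E'
import numpy as np,cv2
from cell import get_obs,snapshot,hand_in,recognise
def cloud(s):
    K=np.array(s['camera_matrix']);d=s['depth'];v,u=np.mgrid[:d.shape[0],:d.shape[1]]
    p=np.stack([(u-K[0,2])/K[0,0]*d,-(v-K[1,2])/K[1,1]*d,-d],-1)
    return p@np.array(s['attitude']).T+np.array(s['eye'])
E
python3 - <<'E'
from h import *
o=get_obs();print(o)
for n in ['top','scene']:
    s=snapshot(n);cv2.imwrite(f'pics/{n}0.png',cv2.resize(s['frame'],(800,600)));np.savez(f'{n}0.npz',**s)
    print(n,np.round(s['eye']),np.round(s['attitude'],3).tolist(),np.array(s['camera_matrix']).tolist())
    for t in 'red_tray blue_tray single_coil humbucker black_knob brass_knob selector_switch white_knob wire_spool tape_roll'.split():
        print(t,[(np.round(r['point']).tolist(),round(r['score'],2)) for r in recognise(t,s)[:6]])
E
```

```text
{'time_s': 0.0, 'qpos': array([-68.50784124,  40.51466557,  -1.58109641,  85.08371647,
         1.26170223,  54.48136081,  -4.32678274]), 'joint_vel': array([-0.01950006,  0.02349499,  0.0302506 ,  0.04609104, -0.05467053,
        0.02555407,  0.00927071]), 'joint_efforts': array([ 2.57561642e-04, -8.83209872e+01,  1.23478387e+00, -2.36172152e+01,
        1.69033161e-02,  6.47977213e-03, -1.27495446e-05]), 'tcp_pos': array([232.69699024, 525.53086341, 230.82304846]), 'orientation': array([[-9.14376995e-01,  4.04863638e-01, -3.80320236e-04],
       [ 4.04863812e-01,  9.14376428e-01, -1.02029601e-03],
       [-6.53248943e-05, -1.08691310e-03, -9.99999407e-01]]), 'force': array([ 0.35646189,  0.94631658, -0.26542153]), 'moment': array([ 0.02227422,  0.02845876, -0.01822412]), 'gripper_force': 0.0, 'grip_width': 85.52660732515605}
top [358.   0. 922.] [[0.067, 0.973, -0.22], [-0.998, 0.065, -0.016], [-0.001, 0.221, 0.975]] [[431.272309113309, 0.0, 257.31447519505946], [0.0, 431.272309113309, 192.6931361386733], [0.0, 0.0, 1.0]]
red_tray [([497.0, -328.0, 6.0], 0.87)]
blue_tray [([467.0, 
[... 556 characters left out ...]
.016, 0.651, 0.759]] [[432.78167644323855, 0.0, 251.4244173622568], [0.0, 432.78167644323855, 183.590912104482], [0.0, 0.0, 1.0]]
red_tray [([509.0, -333.0, 8.0], 0.68), ([457.0, -128.0, 16.0], 0.26)]
blue_tray [([484.0, 322.0, 7.0], 0.64)]
single_coil [([678.0, 107.0, 25.0], 0.7)]
humbucker [([579.0, -48.0, 22.0], 0.96)]
black_knob [([696.0, -6.0, 18.0], 0.62), ([679.0, -106.0, 22.0], 0.55)]
brass_knob [([586.0, 145.0, 16.0], 0.66), ([561.0, 59.0, 19.0], 0.56), ([626.0, 36.0, 19.0], 0.53), ([606.0, 202.0, 15.0], 0.48)]
selector_switch [([678.0, -105.0, 21.0], 0.47)]
white_knob []
wire_spool [([462.0, 113.0, 28.0], 0.83), ([678.0, -107.0, 21.0], 0.71)]
tape_roll [([462.0, -18.0, 21.0], 0.9)]
```

View pics/top0.png

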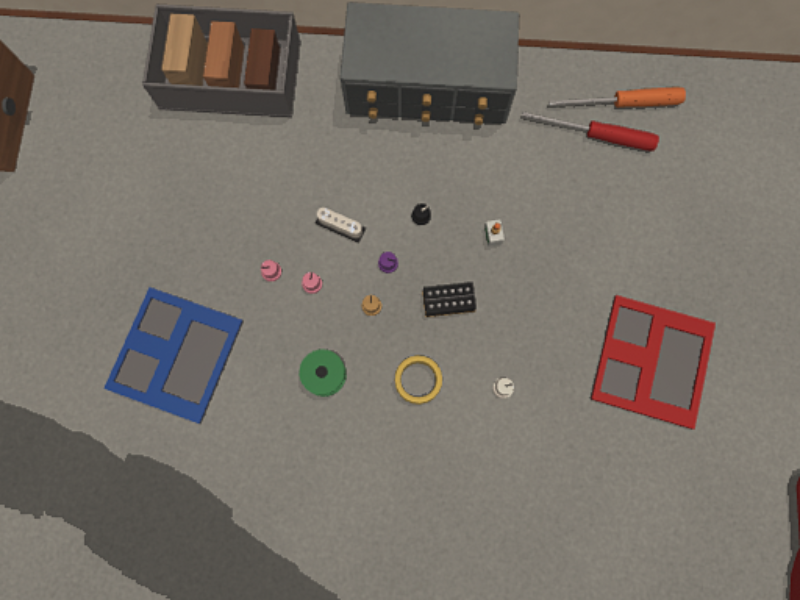

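View pics/scene0.png

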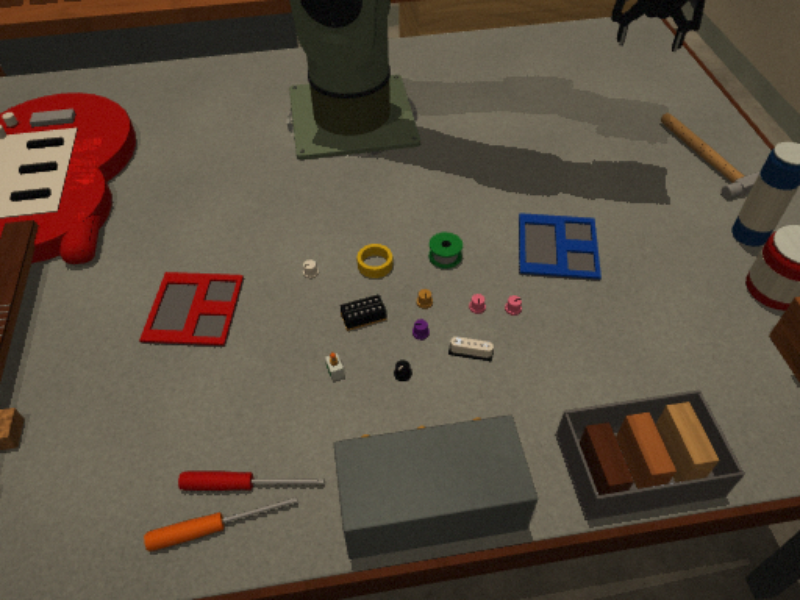

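Top view shows the brass knob at px (371,304), black (421,213), switch (494,231), single coil (340,223), humbucker (449,299). The pink and purple knobs are decoys. Next I'll measure positions and yaws from depth.

```bash
python3 - <<'E'
from h import *
names={'single':(670,111),'hum':(570,-48),'black':(693,-6),'brass':(555,58),'switch':(670,-105)}
for n in ['top','scene']:
    s=dict(np.load(f'{n}0.npz'));P=cloud(s);f=s['frame'].astype(int)
    m=(np.hypot(P[...,0]-560,P[...,1])<100)&(abs(P[...,2])<7);print(n,'table z',np.median(P[m][:,2]))
    for k,(x,y) in names.items():
        r=55 if k in('single','hum') else 28
        near=(np.hypot(P[...,0]-x,P[...,1]-y)<r)
        for lo,hi in ((8,60),(17,29)):
            q=P[near&(P[...,2]>lo)&(P[...,2]<hi)]
            R=cv2.minAreaRect(q[:,:2].astype(np.float32));b=cv2.boxPoints(R);e=b[1]-b[0],b[2]-b[1];e=max(e,key=np.linalg.norm)
            print(k,lo,len(q),'rect c',np.round(R[0],1),np.round(R[1],1),'long yaw',round(np.degrees(np.arctan2(e[1],e[0]))%180,1),'mean',np.round(q.mean(0),1),'zmax',round(q[:,2].max(),1))
    B,G,Rr=f[...,0],f[...,1],f[...,2]
    for t,mm in (('red',(Rr>2*G)&(Rr>2*B)&(P[...,1]<-200)&(P[...,1]>-430)&(P[...,0]>380)&(P[...,0]<640)),('blue',(B>1.6*Rr)&(P[...,1]>200)&(P[...,1]<450)&(P[...,0]>350)&(P[...,0]<600))):
        mm=cv2.morphologyEx(mm.astype(np.uint8),cv2.MORPH_OPEN,np.ones((2,2)))
        nl,L,st,_=cv2.connectedComponentsWithStats(mm);mm=L==1+st[1:,4].argmax()
        q=P[mm];R=cv2.minAreaRect(q[:,:2].astype(np.float32));b=cv2.boxPoints(R)
        e=max((b[1]-b[0],b[2]-b[1]),key=np.linalg.norm);print(t,'c',np.round(R[0],1),np.round(R[1],1),'long yaw',round(np.degrees(np.arctan2(e[1],e[0]))%180,1),'z',np.median(q[:,2]),'centroid',np.round(q.mean(0),1))
E
```

```text
top table z 0.057040673840560885
single 8 282 rect c [670.5 111.8] [67.5 21.8] long yaw 70.5 mean [670.  110.9  21.7] zmax 27.0
single 17 249 rect c [671.6 111.5] [67.3 19.2] long yaw 68.5 mean [671.1 111.3  22.9] zmax 27.0
hum 8 600 rect c [571.2 -49.1] [38.9 69.3] long yaw 100.0 mean [569.3 -48.8  24.3] zmax 29.8
hum 17 568 rect c [571.2 -49.1] [38.9 69.3] long yaw 100.0 mean [570.  -49.   24.8] zmax 29.0
black 8 101 rect c [694.1  -3.1] [22.5 20.1] long yaw 5.6 mean [692.2  -3.2  21.1] zmax 26.4
black 17 86 rect c [694.1  -3.1] [22.5 19.9] long yaw 4.0 mean [693.5  -3.1  22.8] zmax 26.4
brass 8 99 rect c [556.5  57.5] [21.2 21.7] long yaw 142.4 mean [555.7  57.4  22.1] zmax 27.2
brass 17 89 rect c [556.7  57.3] [20.6 21.5] long yaw 151.9 mean [556.5  57.5  23.1] zmax 27.2
switch 8 153 rect c [ 671.4 -107.4] [31.3 20.1] long yaw 12.0 mean [ 668.7 -106.7   25.2] zmax 48.1
switch 17 108 rect c [ 671.4 -107.6] [31.3 19.8] long yaw 12.0 mean [ 668.8 -107.    23.7] zmax 28.7
red c [ 484.3 -206.8] [187.1 447.3] long yaw 98.7 z 8.809494575809481 centroid [ 501.3 -332.    11.3]
blue c [432
[... 572 characters left out ...]
  21. ] zmax 26.7
black 17 72 rect c [694.6  -1.4] [20.7 23.1] long yaw 126.8 mean [695.6  -1.7  23.3] zmax 26.7
brass 8 76 rect c [557.3  59.8] [24.1 21.2] long yaw 4.0 mean [560.   59.4  20.3] zmax 29.0
brass 17 57 rect c [556.4  60.2] [18.5 22.5] long yaw 169.1 mean [558.3  59.8  22.9] zmax 29.0
switch 8 130 rect c [ 671.8 -105.8] [32.8 20. ] long yaw 12.6 mean [ 675.8 -105.8   25.2] zmax 50.3
switch 17 81 rect c [ 671.7 -105.7] [32.2 19.8] long yaw 11.2 mean [ 675.1 -105.6   23.9] zmax 28.7
red c [ 853.9 -265.5] [890.8 185. ] long yaw 10.2 z 9.241916999801731 centroid [ 515.9 -326.2   11.8]
blue c [848.9 169.2] [156.8 992.7] long yaw 157.2 z 9.137108190464403 centroid [482.9 324.7  11.7]
```

```bash
python3 - <<'E'
from h import *
for n in ['top','scene']:
    s=dict(np.load(f'{n}0.npz'));P=cloud(s);f=s['frame'].astype(int);B,G,R_=f[...,0],f[...,1],f[...,2]
    for t,c,mm in (('red',(500,-331),(R_>2*G)&(R_>2*B)),('blue',(472,320),(B>1.6*R_))):
        mm=mm&(np.hypot(P[...,0]-c[0],P[...,1]-c[1])<125)&(P[...,2]<14)&(P[...,2]>3)
        q=P[mm];q=q[:,:2].astype(np.float32);R=cv2.minAreaRect(q);b=cv2.boxPoints(R)
        e=max((b[1]-b[0],b[2]-b[1]),key=np.linalg.norm);print(n,t,'c',np.round(R[0],1),np.round(R[1],1),'yaw',np.degrees(np.arctan2(e[1],e[0]))%180)
        # refine by template: minimise land-pixels inside pockets/outside
        from scipy.optimize import minimize
        def cost(p):
            a=np.radians(p[2]);d=(q-p[:2])@np.array([[np.cos(a),-np.sin(a)],[np.sin(a),np.cos(a)]]);x,y=d.T
            def ins(cx,cy,w,h):return np.maximum(0,np.minimum(w-abs(x-cx),h-abs(y-cy)))
            out=np.maximum(0,abs(x)-75)+np.maximum(0,abs(y)-70)
            return (ins(0,-32,52,28)+ins(38,38,24,24)+ins(-38,38,24,24)+out).sum()
        y0=np.degrees(np.arctan2(e[1],e[0]))%180
        best=min((minimize(cost,[*R[0],a],method='Nelder-Mead') for a in [y0+k*90 for k in range(4)]),key=lambda r:r.fun)
        print('  fit',np.round(best.x,1),best.fun,len(q))
        a=np.radians(best.x[2]);M=np.array([[np.cos(a),-np.sin(a)],[np.sin(a),np.cos(a)]])
        print('  long,+,-',[np.round(best.x[:2]+M@v,1).tolist() for v in ((0,-32),(38,38),(-38,38))])
E
```

```text
top red c [ 505.2 -332.5] [141.1 149.9] yaw 167.28984
  fit [ 505.1 -332.3  347.2] 19.074885967453138 2426
  long,+,- [[498.0, -363.5], [550.5, -303.6], [476.4, -286.8]]
top blue c [470.7 322.9] [142.6 149.1] yaw 164.2173
  fit [470.6 322.4 344.3] 22.96990643750879 2317
  long,+,- [[461.9, 291.6], [517.4, 348.7], [444.2, 369.2]]
scene red c [ 503.8 -330.4] [142.5 154.5] yaw 166.83763
  fit [ 504.6 -330.2  346.9] 141.79012898254382 1373
  long,+,- [[497.4, -361.3], [550.3, -301.8], [476.3, -284.5]]
scene blue c [470.8 324.2] [139.8 155. ] yaw 164.24677
  fit [471.3 324.2 344.3] 116.45748788910439 1098
  long,+,- [[462.6, 293.4], [518.1, 350.5], [445.0, 371.1]]
```

```bash
cat >> h.py <<'E'
def plan(x,y,z,phi,step=.036):
    """tool-frame shift first (current yaw), then turn about tool z"""
    o=get_obs();R=np.array(o['orientation']);D=(np.array([x,y,z])-o['tcp_pos'])/1000
    t=R.T@D;n=int(np.ceil(np.linalg.norm(D)/step))
    cur=np.degrees(np.arctan2(R[1,1],R[0,1]));dw=-((phi-cur+180)%360-180);k=int(np.ceil(abs(dw)/6.5))
    print('t',round(o['time_s'],2),'tcp',np.round(o['tcp_pos'],1),'phi',round(cur,1),'tilt',np.round(R[:2,2],4),'w',round(o['grip_width'],1),'gf',round(o['gripper_force'],1))
    print('shift',np.round(t,4),'n',n,'row',np.round(t/max(n,1),4),'| turn rad',round(np.radians(dw),4),'k',k,'row',round(np.radians(dw)/max(k,1),4))
E
python3 -c "
from h import *
plan(556.5,58.7,140,74)"
```

```text
t 1.1 tcp [232.8 525.7 231.3] phi 66.1 tilt [-0.     -0.0001] w 85.3 gf 0.0
shift [-0.4851 -0.296   0.0913] n 16 row [-0.0303 -0.0185  0.0057] | turn rad -0.1376 k 2 row -0.0688
```

Request:
servo_tool(series="0 0 0 -0.0323 -0.0197 0.0061 0; 0 0 0 -0.0323 -0.0197 0.0061 0; 0 0 0 -0.0323 -0.0197 0.0061 0; 0 0 0 -0.0323 -0.0197 0.0061 0; 0 0 0 -0.0323 -0.0197 0.0061 0", newtons=40)

```text
time_s: 1.52
tcp_pos: [341.2, 368.8, 200.7]
orientation: [[-0.915, 0.404, 0.0], [0.404, 0.915, 0.0], [-0.0, 0.0, -1.0]]
force: [1.5, -0.7, 0.2]
grip_width: 42.6
gripper_force: 0.0
```

Request:
servo_tool(series="0 0 0 -0.0323 -0.0197 0.0061 0; 0 0 0 -0.0323 -0.0197 0.0061 0; 0 0 0 -0.0323 -0.0197 0.0061 0; 0 0 0 -0.0323 -0.0197 0.0061 0; 0 0 0 -0.0323 -0.0197 0.0061 0")

```text
time_s: 1.93
tcp_pos: [449.2, 213.2, 170.1]
orientation: [[-0.914, 0.405, 0.0], [0.405, 0.914, 0.0], [-0.0, 0.0, -1.0]]
force: [0.6, 0.4, 0.1]
grip_width: 42.7
gripper_force: 0.0
```

Request:
servo_tool(series="0 0 0 -0.0323 -0.0197 0.0061 0; 0 0 0 -0.0323 -0.0197 0.0061 0; 0 0 0 -0.0323 -0.0197 0.0061 0; 0 0 0 -0.0323 -0.0197 0.0061 0; 0 0 0 -0.0323 -0.0197 0.0061 0")

```text
time_s: 2.35
tcp_pos: [557.0, 57.5, 139.6]
orientation: [[-0.914, 0.405, 0.0], [0.405, 0.914, -0.0], [-0.0, 0.0, -1.0]]
force: [0.9, 1.1, -0.0]
grip_width: 42.8
gripper_force: 0.0
```

Request:
servo_tool(series="0 0 -0.069 0 0 0 0; 0 0 -0.069 0 0 0 0; 0 0 0 0 0 0 0; 0 0 0 0 0 0 0")

```text
time_s: 2.68
tcp_pos: [556.1, 59.5, 139.8]
orientation: [[-0.961, 0.277, -0.0], [0.277, 0.961, 0.0], [0.0, 0.0, -1.0]]
force: [0.5, 0.4, -0.5]
grip_width: 42.5
gripper_force: 0.0
```

```bash
python3 - <<'E'
from h import *
plan(556.5,58.7,8,74)
s=snapshot('wrist');cv2.imwrite('pics/w1.png',s['frame'])
print(recognise('brass_knob',s)[:4])
E
```

```text
t 2.68 tcp [556.1  59.5 139.8] phi 73.9 tilt [-0.0001  0.0002] w 42.5 gf 0.0
shift [-0.0006 -0.0007  0.1318] n 4 row [-0.0002 -0.0002  0.0329] | turn rad -0.0015 k 1 row -0.0015
[{'point': [573.6, 139.0, 22.3], 'score': 0.89}, {'point': [593.4, 196.9, 22.6], 'score': 0.72}, {'point': [613.6, 39.8, 22.2], 'score': 0.65}, {'point': [549.9, 61.2, 24.8], 'score': 0.56}]
```

View pics/w1.png

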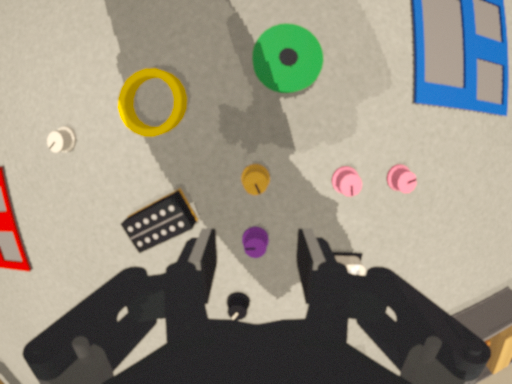

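Brass knob (256,180) lies midway between the fingers in x, so I'll go ahead and grasp it.

Request:
servo_tool(series="0 0 0 -0.0003 -0.0004 0.033 0; 0 0 0 -0.0003 -0.0003 0.033 0; 0 0 0 0 0 0.033 0; 0 0 0 0 0 0.0328 0; 0 0 0 0 0 0 0")

```text
time_s: 3.2
tcp_pos: [553.9, 58.7, 3.3]
orientation: [[-0.961, 0.276, -0.007], [0.276, 0.961, -0.001], [0.006, -0.003, -1.0]]
force: [-0.6, -0.1, -1.1]
grip_width: 42.7
gripper_force: 0.0
```

Request:
servo_tool(series="0 0 0 0 0 0 1; 0 0 0 0 0 0 1; 0 0 0 0 0 0 1; 0 0 0 0 0 0 1; 0 0 0 0 0 0 1")

```text
time_s: 3.62
tcp_pos: [557.4, 58.6, 9.6]
orientation: [[-0.961, 0.276, 0.002], [0.276, 0.961, 0.0], [-0.002, 0.001, -1.0]]
force: [-1.4, -0.3, 13.7]
grip_width: 20.8
gripper_force: 40.3
```

Request:
servo_tool(series="0 0 0 0 0 -0.02 1; 0 0 0 0 0 -0.03 1; 0 0 0 0 0 -0.03 1; 0 0 0 0 0 0 1")

```text
time_s: 3.95
tcp_pos: [558.6, 58.8, 93.6]
orientation: [[-0.961, 0.276, 0.007], [0.276, 0.961, 0.001], [-0.006, 0.003, -1.0]]
force: [0.5, -0.3, 0.3]
grip_width: 21.2
gripper_force: 39.4
```

```bash
python3 -c "
from h import *
plan(517.7,349.6,88,74)"
```

```text
t 3.95 tcp [558.6  58.8  93.6] phi 74.0 tilt [0.007  0.0009] w 21.2 gf 39.4
shift [0.1196 0.2683 0.0056] n 9 row [0.0133 0.0298 0.0006] | turn rad -0.0001 k 1 row -0.0001
```

Request:
servo_tool(series="0 0 0 0.008 0.018 0 1; 0 0 0 0.0133 0.0298 0 1; 0 0 0 0.0133 0.0298 0 1; 0 0 0 0.0133 0.0298 0 1; 0 0 0 0.0133 0.0298 0 1")

```text
time_s: 4.37
tcp_pos: [535.3, 208.9, 88.9]
orientation: [[-0.961, 0.276, 0.001], [0.276, 0.961, 0.0], [-0.001, 0.001, -1.0]]
force: [0.4, 0.3, -0.3]
grip_width: 20.8
gripper_force: 39.4
```

Request:
servo_tool(series="0 0 0 0.0133 0.0298 0 1; 0 0 0 0.0133 0.0298 0 1; 0 0 0 0.0133 0.0298 0 1; 0 0 0 0.0133 0.0298 0 1; 0 0 0 0.005 0.012 0 1")

```text
time_s: 4.78
tcp_pos: [513.9, 354.4, 88.8]
orientation: [[-0.962, 0.272, -0.0], [0.272, 0.962, 0.003], [0.001, 0.003, -1.0]]
force: [-1.3, 1.4, -0.7]
grip_width: 21.3
gripper_force: 39.4
```

Request:
servo_tool(series="0 0 0 0 0 0 1; 0 0 0 0 0 0 1; 0 0 0 0 0 0 1")

```text
time_s: 5.03
tcp_pos: [516.1, 348.3, 88.4]
orientation: [[-0.961, 0.276, 0.001], [0.276, 0.961, -0.001], [-0.001, -0.0, -1.0]]
force: [0.6, -0.5, -0.6]
grip_width: 20.9
gripper_force: 39.4
```

```bash
python3 - <<'E'
from h import *
plan(517.7,349.6,12.5,74)
s=snapshot('scene');cv2.imwrite('pics/s2.png',cv2.resize(s['frame'][90:220,280:420],None,fx=4,fy=4,interpolation=2))
E
```

```text
t 5.03 tcp [516.1 348.3  88.4] phi 74.0 tilt [ 0.0005 -0.0006] w 20.9 gf 39.4
shift [-0.0011  0.0017  0.0759] n 3 row [-0.0004  0.0006  0.0253] | turn rad -0.0007 k 1 row -0.0007
```

View pics/s2.png

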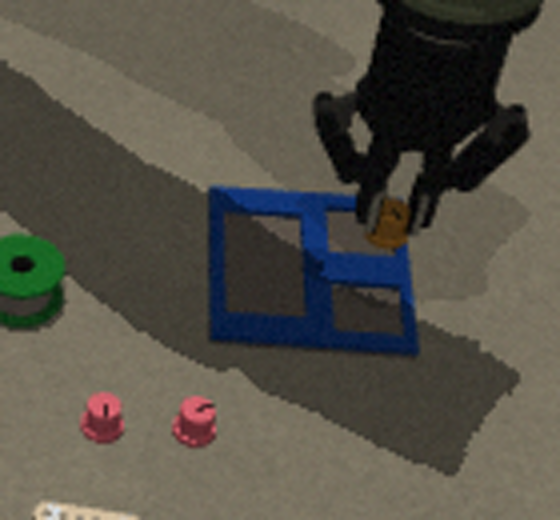

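The brass knob (crop px 388,225) is held upright over the tray. I'll lower it into the + pocket.

Request:
servo_tool(series="0 0 0 -0.0006 0.0009 0.025 1; 0 0 0 -0.0005 0.0008 0.025 1; 0 0 0 0 0 0.014 1; 0 0 0 0 0 0.008 1; 0 0 0 0 0 0.004 1")

```text
time_s: 5.5
tcp_pos: [517.3, 349.8, 12.9]
orientation: [[-0.961, 0.276, -0.001], [0.276, 0.961, -0.001], [0.0, -0.001, -1.0]]
force: [1.3, 0.8, 7.1]
grip_width: 21.4
gripper_force: 40.0
```

Request:
servo_tool(series="0 0 0 0 0 0 1; 0 0 0 0 0 0 1; 0 0 0 0 0 0 0.2; 0 0 0 0 0 0 0.1; 0 0 0 0 0 0 0")

```text
time_s: 5.92
tcp_pos: [517.3, 350.8, 12.3]
orientation: [[-0.961, 0.275, 0.0], [0.275, 0.961, 0.0], [-0.0, 0.0, -1.0]]
force: [-0.4, 0.5, 0.5]
grip_width: 42.5
gripper_force: 0.0
```

Request:
servo_tool(series="0 0 0 0 0 0 0; 0 0 0 0 0 -0.01 0; 0 0 0 0 0 -0.03 0; 0 0 0 0 0 -0.036 0; 0 0 0 0 0 0 0")

```text
time_s: 6.33
tcp_pos: [519.2, 352.2, 94.6]
orientation: [[-0.961, 0.275, 0.006], [0.275, 0.961, 0.005], [-0.005, 0.006, -1.0]]
force: [1.7, 1.0, 1.0]
grip_width: 42.6
gripper_force: 0.0
```

```bash
python3 - <<'E'
from h import *
plan(570.6,-48,90,10)
E
```

```text
t 6.33 tcp [519.2 352.2  94.6] phi 74.0 tilt [0.0064 0.0046] w 42.6 gf 0.0
shift [-0.1597 -0.3706  0.0031] n 12 row [-0.0133 -0.0309  0.0003] | turn rad 1.1172 k 10 row 0.1117
```

Request:
servo_tool(series="0 0 0 -0.008 -0.018 0 -0.4; 0 0 0 -0.0133 -0.0309 0 -0.4; 0 0 0 -0.0133 -0.0309 0 -0.4; 0 0 0 -0.0133 -0.0309 0 -0.4; 0 0 0 -0.0133 -0.0309 0 -0.4")

```text
time_s: 6.75
tcp_pos: [537.1, 196.3, 88.8]
orientation: [[-0.961, 0.275, 0.001], [0.275, 0.961, 0.0], [-0.001, 0.0, -1.0]]
force: [1.4, -0.1, 0.8]
grip_width: 60.3
gripper_force: 0.0
```

Request:
servo_tool(series="0 0 0 -0.0133 -0.0309 0 -0.4; 0 0 0 -0.0133 -0.0309 0 -0.4; 0 0 0 -0.0133 -0.0309 0 -0.4; 0 0 0 -0.0133 -0.0309 0 -0.4; 0 0 0 -0.0133 -0.0309 0 -0.4")

```text
time_s: 7.17
tcp_pos: [558.6, 29.3, 88.8]
orientation: [[-0.961, 0.275, 0.001], [0.275, 0.961, -0.0], [-0.001, -0.0, -1.0]]
force: [0.8, 0.2, -0.2]
grip_width: 59.8
gripper_force: 0.0
```

Request:
servo_tool(series="0 0 0 -0.0133 -0.0309 0 -0.4; 0 0 0.08 -0.0133 -0.0309 0 -0.4; 0 0 0.114 -0.005 -0.012 0 -0.4; 0 0 0.114 0 0 0 -0.4; 0 0 0.114 0 0 0 -0.4")

```text
time_s: 7.58
tcp_pos: [567.6, -50.1, 88.8]
orientation: [[-0.759, 0.651, 0.001], [0.651, 0.759, -0.0], [-0.001, 0.0, -1.0]]
force: [0.6, 0.8, -0.1]
grip_width: 59.7
gripper_force: 0.0
```

Request:
servo_tool(series="0 0 0.114 0 0 0 -0.4; 0 0 0.114 0 0 0 -0.4; 0 0 0.114 0 0 0 -0.4; 0 0 0.114 0 0 0 -0.4; 0 0 0.114 0 0 0 -0.4")

```text
time_s: 8.0
tcp_pos: [567.7, -48.7, 88.8]
orientation: [[-0.29, 0.957, 0.001], [0.957, 0.29, 0.0], [-0.0, 0.001, -1.0]]
force: [0.3, -0.6, 0.3]
grip_width: 60.1
gripper_force: 0.0
```

Request:
servo_tool(series="0 0 0.1 0 0 0 -0.4; 0 0 0.03 0 0 0 -0.4; 0 0 0 0 0 0 -0.4; 0 0 0 0 0 0 -0.4")

```text
time_s: 8.33
tcp_pos: [567.5, -48.7, 88.3]
orientation: [[-0.172, 0.985, 0.0], [0.985, 0.172, -0.0], [-0.0, 0.0, -1.0]]
force: [-0.0, 0.2, 0.9]
grip_width: 60.1
gripper_force: 0.0
```

```bash
python3 - <<'E'
from h import *
plan(570.6,-48,8.5,10)
s=snapshot('top');P=cloud(s)
print('brass?',*[np.round(P[(np.hypot(P[...,0]-517.7,P[...,1]-349.6)<20)&(P[...,2]>a)&(P[...,2]<40)].mean(0),1) for a in (10,20)])
E
```

```text
t 8.33 tcp [567.5 -48.7  88.3] phi 9.9 tilt [ 0.0002 -0.    ] w 60.1 gf 0.0
shift [0.0001 0.0031 0.0798] n 3 row [0.     0.001  0.0266] | turn rad -0.0012 k 1 row -0.0012
brass? [516.  347.3  23.8] [516.7 348.6  26.4]
```

Request:
servo_tool(series="0 0 0 0 0.0015 0.03 -0.4; 0 0 0 0 0.0016 0.026 -0.4; 0 0 0 0 0 0.014 -0.4; 0 0 0 0 0 0.007 -0.4; 0 0 0 0 0 0.003 -0.4")

```text
time_s: 8.8
tcp_pos: [570.1, -48.3, 7.3]
orientation: [[-0.17, 0.985, -0.001], [0.985, 0.17, 0.0], [0.0, -0.001, -1.0]]
force: [1.1, -0.8, 1.1]
grip_width: 59.4
gripper_force: 0.0
```

Request:
servo_tool(series="0 0 0 0 0 0 -0.4; 0 0 0 0 0 0 1; 0 0 0 0 0 0 1; 0 0 0 0 0 0 1; 0 0 0 0 0 0 1", newtons=60)

```text
time_s: 9.22
tcp_pos: [571.0, -48.3, 9.3]
orientation: [[-0.169, 0.986, 0.001], [0.986, 0.169, -0.0], [-0.0, 0.001, -1.0]]
force: [-2.0, 0.5, 10.4]
grip_width: 36.4
gripper_force: 61.1
```

Request:
servo_tool(series="0 0 0 0 0 0 1; 0 0 0 0 0 -0.015 1; 0 0 0 0 0 -0.03 1; 0 0 0 0 0 -0.03 1; 0 0 0 0 0 -0.005 1")

```text
time_s: 9.63
tcp_pos: [572.2, -48.5, 92.8]
orientation: [[-0.169, 0.986, 0.006], [0.986, 0.169, -0.001], [-0.002, 0.006, -1.0]]
force: [0.7, 0.7, -0.6]
grip_width: 36.0
gripper_force: 60.8
```

Request:
servo_tool(series="0 0 0 0 0 0 1; 0 0 0 0 0 0 1")

```text
time_s: 9.8
tcp_pos: [570.5, -48.1, 88.0]
orientation: [[-0.169, 0.986, 0.0], [0.986, 0.169, 0.0], [-0.0, 0.0, -1.0]]
force: [-0.6, 0.8, -2.0]
grip_width: 36.4
gripper_force: 60.8
```

```bash
python3 - <<'E'
from h import *
plan(462.2,292.5,88,74.2)
E
```

```text
t 9.8 tcp [570.5 -48.1  88. ] phi 9.8 tilt [0.0003 0.    ] w 36.4 gf 60.8
shift [ 3.54e-01 -4.90e-02 -1.00e-04] n 10 row [ 0.0354 -0.0049 -0.    ] | turn rad -1.1247 k 10 row -0.1125
```

Request:
servo_tool(series="0 0 0 0.022 -0.003 0 1; 0 0 0 0.034 -0.0047 0 1; 0 0 0 0.034 -0.0047 0 1; 0 0 0 0.034 -0.0047 0 1; 0 0 0 0.034 -0.0047 0 1")

```text
time_s: 10.22
tcp_pos: [521.0, 105.0, 86.8]
orientation: [[-0.169, 0.986, -0.002], [0.986, 0.169, -0.001], [-0.0, -0.002, -1.0]]
force: [0.2, 0.9, -1.0]
grip_width: 36.1
gripper_force: 60.7
```

Request:
servo_tool(series="0 0 0 0.034 -0.0047 0 1; 0 0 0 0.034 -0.0047 0 1; 0 0 0 0.034 -0.0047 0 1; 0 0 0 0.034 -0.0047 0 1; 0 0 0 0.034 -0.0047 0 1")

```text
time_s: 10.63
tcp_pos: [469.1, 268.6, 86.8]
orientation: [[-0.169, 0.986, -0.002], [0.986, 0.169, -0.001], [-0.001, -0.002, -1.0]]
force: [0.5, 0.3, -1.7]
grip_width: 36.3
gripper_force: 60.7
```

Request:
servo_tool(series="0 0 0 0.026 -0.0037 0 1; 0 0 -0.06 0 0 0 1; 0 0 -0.11 0 0 0 1; 0 0 -0.11 0 0 0 1; 0 0 -0.11 0 0 0 1")

```text
time_s: 11.05
tcp_pos: [461.7, 292.2, 86.7]
orientation: [[-0.536, 0.844, -0.001], [0.844, 0.536, -0.001], [-0.0, -0.002, -1.0]]
force: [0.2, -0.1, -1.9]
grip_width: 36.1
gripper_force: 60.7
```

Request:
servo_tool(series="0 0 -0.11 0 0 0 1; 0 0 -0.11 0 0 0 1; 0 0 -0.11 0 0 0 1; 0 0 -0.11 0 0 0 1; 0 0 -0.11 0 0 0 1")

```text
time_s: 11.47
tcp_pos: [461.8, 292.1, 86.7]
orientation: [[-0.898, 0.44, -0.002], [0.44, 0.898, -0.001], [0.001, -0.002, -1.0]]
force: [0.4, -0.3, -0.9]
grip_width: 36.4
gripper_force: 60.7
```

Request:
servo_tool(series="0 0 -0.11 0 0 0 1; 0 0 -0.075 0 0 0 1; 0 0 0 0 0 0 1; 0 0 0 0 0 0 1; 0 0 0 0 0 0 1")

```text
time_s: 11.88
tcp_pos: [462.1, 292.3, 87.4]
orientation: [[-0.961, 0.275, -0.001], [0.275, 0.961, -0.0], [0.001, -0.001, -1.0]]
force: [-0.7, 0.0, -0.2]
grip_width: 36.4
gripper_force: 60.7
```

```bash
python3 - <<'E'
from h import *
plan(462.2,292.5,13,74.2)
E
```

```text
t 11.88 tcp [462.1 292.3  87.4] phi 74.0 tilt [-0.0009 -0.0005] w 36.4 gf 60.7
shift [-0.0001  0.0003  0.0744] n 3 row [-0.      0.0001  0.0248] | turn rad -0.0028 k 1 row -0.0028
```

Request:
servo_tool(series="0 0 0 0 0 0.028 1; 0 0 0 0 0 0.024 1; 0 0 0 0 0 0.012 1; 0 0 0 0 0 0.006 1; 0 0 0 0 0 0.004 1")

```text
time_s: 12.3
tcp_pos: [462.2, 292.4, 13.6]
orientation: [[-0.962, 0.273, -0.001], [0.273, 0.962, -0.001], [0.0, -0.001, -1.0]]
force: [-0.7, -0.2, -2.2]
grip_width: 35.9
gripper_force: 60.7
```

Request:
servo_tool(series="0 0 0 0 0 0.001 1; 0 0 0 0 0 0 1; 0 0 0 0 0 0 -0.2; 0 0 0 0 0 0 -0.3; 0 0 0 0 0 0 -0.3")

```text
time_s: 12.72
tcp_pos: [462.6, 292.5, 13.5]
orientation: [[-0.962, 0.273, 0.001], [0.273, 0.962, 0.0], [-0.001, 0.001, -1.0]]
force: [-0.0, -0.4, -0.2]
grip_width: 55.2
gripper_force: 0.0
```

Request:
servo_tool(series="0 0 0 0 0 0 -0.3; 0 0 0 0 0 -0.012 -0.3; 0 0 0 0 0 -0.03 -0.3; 0 0 0 0 0 -0.03 -0.3; 0 0 0 0 0 -0.005 -0.3")

```text
time_s: 13.13
tcp_pos: [463.6, 293.2, 94.9]
orientation: [[-0.962, 0.273, 0.004], [0.273, 0.962, 0.003], [-0.003, 0.004, -1.0]]
force: [0.7, -0.7, 0.7]
grip_width: 55.3
gripper_force: 0.0
```

```bash
python3 - <<'E'
from h import *
plan(671.6,112.6,88,-21)
E
```

```text
t 13.13 tcp [463.6 293.2  94.9] phi 74.2 tilt [0.0043 0.0029] w 55.3 gf 0.0
shift [-0.2493 -0.1171  0.0073] n 8 row [-0.0312 -0.0146  0.0009] | turn rad 1.6613 k 15 row 0.1108
```

Request:
servo_tool(series="0 0 0 -0.015 -0.007 0 -0.2; 0 0 0 -0.0312 -0.0147 0 -0.2; 0 0 0 -0.0312 -0.0147 0 -0.2; 0 0 0 -0.0312 -0.0147 0 -0.2; 0 0 0 -0.0312 -0.0147 0 -0.2")

```text
time_s: 13.55
tcp_pos: [580.1, 189.6, 91.0]
orientation: [[-0.962, 0.272, 0.0], [0.272, 0.962, -0.0], [-0.0, 0.0, -1.0]]
force: [0.5, 0.8, 0.1]
grip_width: 51.3
gripper_force: 0.0
```

Request:
servo_tool(series="0 0 0 -0.0312 -0.0147 0 -0.2; 0 0 0 -0.0312 -0.0147 0 -0.2; 0 0 0 -0.0312 -0.0147 0 -0.2; 0 0 0.06 -0.016 -0.007 0 -0.2; 0 0 0.115 0 0 0 -0.2")

```text
time_s: 13.97
tcp_pos: [672.7, 107.6, 90.4]
orientation: [[-0.898, 0.441, 0.001], [0.441, 0.898, -0.002], [-0.002, -0.001, -1.0]]
force: [0.2, 0.1, -1.0]
grip_width: 51.4
gripper_force: 0.0
```

Request:
servo_tool(series="0 0 0.115 0 0 0 -0.2; 0 0 0.115 0 0 0 -0.2; 0 0 0.115 0 0 0 -0.2; 0 0 0.115 0 0 0 -0.2; 0 0 0.115 0 0 0 -0.2")

```text
time_s: 14.38
tcp_pos: [670.4, 112.1, 90.9]
orientation: [[-0.514, 0.858, 0.0], [0.858, 0.514, 0.0], [0.0, 0.0, -1.0]]
force: [0.3, 0.4, -0.6]
grip_width: 51.0
gripper_force: 0.0
```

Request:
servo_tool(series="0 0 0.115 0 0 0 -0.2; 0 0 0.115 0 0 0 -0.2; 0 0 0.115 0 0 0 -0.2; 0 0 0.115 0 0 0 -0.2; 0 0 0.115 0 0 0 -0.2")

```text
time_s: 14.8
tcp_pos: [670.4, 112.1, 90.9]
orientation: [[0.036, 0.999, 0.0], [0.999, -0.036, 0.001], [0.001, 0.0, -1.0]]
force: [-0.3, 0.4, 0.5]
grip_width: 51.4
gripper_force: 0.0
```

Request:
servo_tool(series="0 0 0.115 0 0 0 -0.2; 0 0 0.115 0 0 0 -0.2; 0 0 0.106 0 0 0 -0.2; 0 0 0 0 0 0 -0.2; 0 0 0 0 0 0 -0.2")

```text
time_s: 15.22
tcp_pos: [670.4, 112.2, 90.5]
orientation: [[0.355, 0.935, 0.0], [0.935, -0.355, 0.0], [0.0, 0.0, -1.0]]
force: [-0.2, -0.2, -0.1]
grip_width: 51.1
gripper_force: 0.0
```

```bash
python3 - <<'E'
from h import *
plan(671.6,112.6,8.5,-21)
s=snapshot('top');P=cloud(s)
q=P[(np.hypot(P[...,0]-462,P[...,1]-292)<50)&(P[...,2]>14)&(P[...,2]<50)];R=cv2.minAreaRect(q[:,:2].astype(np.float32))
print('hum',R,np.median(q[:,2]))
cv2.imwrite('pics/t3.png',cv2.resize(s['frame'][100:300,40:340],(750,500),interpolation=2))
E
```

```text
t 15.22 tcp [670.4 112.2  90.5] phi -20.8 tilt [0.0001 0.0001] w 51.1 gf 0.0
shift [0.0008 0.001  0.082 ] n 3 row [0.0003 0.0003 0.0273] | turn rad 0.0041 k 1 row 0.0041
hum ((0.0, 0.0), (0.0, 0.0), 0.0) nan
  return _methods._mean(a, axis=axis, dtype=dtype,
  ret = ret.dtype.type(ret / rcount)
```

View pics/t3.png

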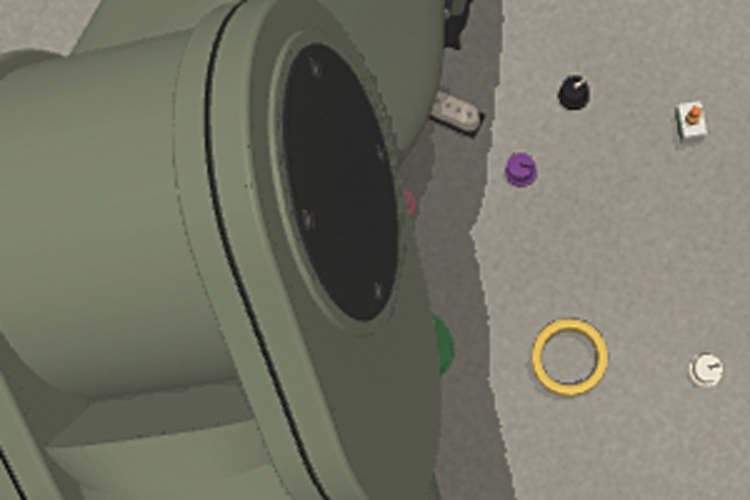

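The arm hides the blue tray, so I'll check it later. Now the single coil, which sits at crop px (460,112).

Request:
servo_tool(series="0 0 0 0.0004 0.0005 0.03 -0.2; 0 0 0 0.0004 0.0005 0.028 -0.2; 0 0 0 0 0 0.014 -0.2; 0 0 0 0 0 0.007 -0.2; 0 0 0 0 0 0.003 -0.2", newtons=45)

```text
time_s: 15.68
tcp_pos: [671.5, 112.2, 7.6]
orientation: [[0.357, 0.934, -0.001], [0.934, -0.357, -0.0], [-0.0, -0.001, -1.0]]
force: [-0.1, -0.4, 1.0]
grip_width: 51.0
gripper_force: 0.0
```

Request:
servo_tool(series="0 0 0 0 0 0 -0.2; 0 0 0 0 0 0 1; 0 0 0 0 0 0 1; 0 0 0 0 0 0 1; 0 0 0 0 0 0 1")

```text
time_s: 16.1
tcp_pos: [672.2, 112.4, 9.2]
orientation: [[0.358, 0.934, 0.001], [0.934, -0.358, 0.0], [0.001, 0.001, -1.0]]
force: [-1.2, -0.2, 8.2]
grip_width: 16.8
gripper_force: 44.8
```

Request:
servo_tool(series="0 0 0 0 0 0 1; 0 0 0 0 0 -0.015 1; 0 0 0 0 0 -0.03 1; 0 0 0 0 0 -0.03 1; 0 0 0 0 0 -0.005 1")

```text
time_s: 16.52
tcp_pos: [673.8, 112.4, 94.3]
orientation: [[0.358, 0.934, 0.007], [0.934, -0.358, 0.001], [0.003, 0.006, -1.0]]
force: [1.0, 0.2, 1.0]
grip_width: 16.8
gripper_force: 44.2
```

Request:
servo_tool(series="0 0 0 0 0 0 1; 0 0 0 0 0 0 1")

```text
time_s: 16.68
tcp_pos: [671.6, 112.4, 88.4]
orientation: [[0.358, 0.934, 0.0], [0.934, -0.358, 0.0], [0.0, 0.0, -1.0]]
force: [0.1, -0.4, -1.3]
grip_width: 16.8
gripper_force: 44.2
```

```bash
python3 - <<'E'
from h import *
plan(497.7,-362.4,88,-103)
E
```

```text
t 16.68 tcp [671.6 112.4  88.4] phi -21.0 tilt [0.0003 0.0001] w 16.8 gf 44.2
shift [-5.056e-01  7.500e-03  3.000e-04] n 15 row [-0.0337  0.0005  0.    ] | turn rad 1.4317 k 13 row 0.1101
```

Request:
servo_tool(series="0 0 0 -0.02 0.0005 0 1; 0 0 0 -0.0358 0.0005 0 1; 0 0 0 -0.0358 0.0005 0 1; 0 0 0 -0.0358 0.0005 0 1; 0 0 0 -0.0358 0.0005 0 1")

```text
time_s: 17.1
tcp_pos: [614.2, -42.2, 87.0]
orientation: [[0.357, 0.934, -0.002], [0.934, -0.357, -0.0], [-0.001, -0.002, -1.0]]
force: [1.2, -0.8, -0.2]
grip_width: 17.0
gripper_force: 44.2
```

Request:
servo_tool(series="0 0 0 -0.0358 0.0005 0 1; 0 0 0 -0.0358 0.0005 0 1; 0 0 0 -0.0358 0.0005 0 1; 0 0 0 -0.0358 0.0005 0 1; 0 0 0 -0.0358 0.0005 0 1")

```text
time_s: 17.52
tcp_pos: [552.5, -210.2, 87.1]
orientation: [[0.358, 0.934, -0.002], [0.934, -0.358, 0.001], [-0.0, -0.002, -1.0]]
force: [0.3, -0.8, -0.2]
grip_width: 16.9
gripper_force: 44.2
```

Request:
servo_tool(series="0 0 0 -0.0358 0.0005 0 1; 0 0 0 -0.0358 0.0005 0 1; 0 0 0 -0.0358 0.0005 0 1; 0 0 0 -0.0358 0.0005 0 1; 0 0 0 -0.0202 0.0005 0 1")

```text
time_s: 17.93
tcp_pos: [494.9, -366.2, 87.1]
orientation: [[0.361, 0.933, -0.002], [0.933, -0.361, -0.001], [-0.002, -0.002, -1.0]]
force: [-0.1, -0.4, -2.2]
grip_width: 16.9
gripper_force: 44.2
```

Request:
servo_tool(series="0 0 0.06 0 0 0 1; 0 0 0.11 0 0 0 1; 0 0 0.11 0 0 0 1; 0 0 0.11 0 0 0 1; 0 0 0.11 0 0 0 1")

```text
time_s: 18.35
tcp_pos: [497.3, -362.1, 87.0]
orientation: [[0.765, 0.644, -0.001], [0.644, -0.765, 0.001], [-0.001, -0.002, -1.0]]
force: [-0.9, 0.0, -0.9]
grip_width: 16.6
gripper_force: 44.2
```

Request:
servo_tool(series="0 0 0.11 0 0 0 1; 0 0 0.11 0 0 0 1; 0 0 0.11 0 0 0 1; 0 0 0.11 0 0 0 1; 0 0 0.11 0 0 0 1")

```text
time_s: 18.77
tcp_pos: [497.3, -362.1, 87.0]
orientation: [[0.989, 0.149, -0.002], [0.149, -0.989, 0.001], [-0.001, -0.001, -1.0]]
force: [-0.3, -0.6, -1.7]
grip_width: 16.5
gripper_force: 44.2
```

Request:
servo_tool(series="0 0 0.11 0 0 0 1; 0 0 0.11 0 0 0 1; 0 0 0.11 0 0 0 1; 0 0 0.052 0 0 0 1; 0 0 0 0 0 0 1")

```text
time_s: 19.18
tcp_pos: [497.3, -361.9, 86.9]
orientation: [[0.974, -0.228, -0.002], [-0.228, -0.974, 0.001], [-0.002, -0.0, -1.0]]
force: [0.4, 0.2, 0.1]
grip_width: 16.8
gripper_force: 44.2
```

Request:
servo_tool(series="0 0 0 0 0 0 1; 0 0 0 0 0 0 1")

```text
time_s: 19.35
tcp_pos: [497.5, -362.3, 87.6]
orientation: [[0.975, -0.223, -0.001], [-0.223, -0.975, 0.0], [-0.001, -0.0, -1.0]]
force: [-0.1, 0.3, -1.3]
grip_width: 16.9
gripper_force: 44.2
```

```bash
python3 - <<'E'
from h import *
plan(497.7,-362.4,13,-103)
s=snapshot('top');P=cloud(s)
q=P[(np.hypot(P[...,0]-462,P[...,1]-292)<50)&(P[...,2]>14)&(P[...,2]<50)];R=cv2.minAreaRect(q[:,:2].astype(np.float32))
print('hum',R,np.median(q[:,2]))
cv2.imwrite('pics/t4.png',cv2.resize(s['frame'],(800,600),interpolation=2))
E
```

```text
t 19.35 tcp [ 497.5 -362.3   87.6] phi -102.9 tilt [-0.0008  0.0003] w 16.9 gf 44.2
shift [0.0003 0.     0.0746] n 3 row [0.0001 0.     0.0249] | turn rad 0.0018 k 1 row 0.0018
hum ((464.4205322265625, 291.73284912109375), (38.97242736816406, 68.97259521484375), 74.16498565673828) 28.874472412041143
```

View pics/t4.png

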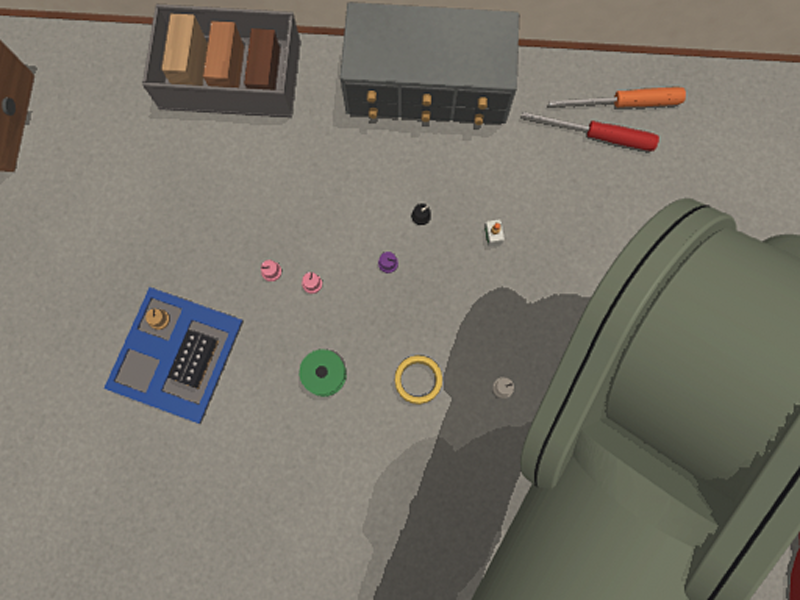

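The blue kit is right: brass knob (156,318) and humbucker (193,360) sit in their pockets, with the humbucker's top at 28.9 mm. Now I'll set down the single coil.

Request:
servo_tool(series="0 0 0 0 0 0.028 1; 0 0 0 0 0 0.024 1; 0 0 0 0 0 0.012 1; 0 0 0 0 0 0.007 1; 0 0 0 0 0 0.004 1")

```text
time_s: 19.82
tcp_pos: [497.5, -362.5, 13.0]
orientation: [[0.974, -0.225, -0.0], [-0.225, -0.974, 0.0], [-0.001, -0.0, -1.0]]
force: [-19.4, 17.0, 77.0]
grip_width: 17.1
gripper_force: 54.0
```

Request:
servo_tool(series="0 0 0 0 0 0 1; 0 0 0 0 0 0 1; 0 0 0 0 0 0 0.3; 0 0 0 0 0 0 0; 0 0 0 0 0 0 0")

```text
time_s: 20.23
tcp_pos: [497.9, -362.5, 13.4]
orientation: [[0.974, -0.225, 0.0], [-0.225, -0.974, -0.0], [0.0, 0.0, -1.0]]
force: [-0.7, 0.5, 0.8]
grip_width: 42.9
gripper_force: 0.0
```

Request:
servo_tool(series="0 0 0 0 0 0 0; 0 0 0 0 0 -0.012 0; 0 0 0 0 0 -0.03 0; 0 0 0 0 0 -0.03 0; 0 0 0 0 0 -0.005 0")

```text
time_s: 20.65
tcp_pos: [498.8, -363.8, 95.3]
orientation: [[0.974, -0.225, 0.004], [-0.225, -0.974, -0.004], [0.005, 0.003, -1.0]]
force: [-0.6, -0.4, 1.1]
grip_width: 42.6
gripper_force: 0.0
```

```bash
python3 - <<'E'
from h import *
plan(671.6,-106.6,95,-78)
E
```

```text
t 20.65 tcp [ 498.8 -363.8   95.3] phi -103.0 tilt [ 0.0041 -0.0039] w 42.6 gf 0.0
shift [ 0.1104 -0.2896  0.    ] n 9 row [ 0.0123 -0.0322  0.    ] | turn rad -0.4368 k 4 row -0.1092
```

Request:
servo_tool(series="0 0 0 0.006 -0.0155 0 0; 0 0 0 0.0123 -0.0322 0 0; 0 0 0 0.0123 -0.0322 0 0; 0 0 0 0.0123 -0.0322 0 0; 0 0 0 0.0123 -0.0322 0 0")

```text
time_s: 21.07
tcp_pos: [584.9, -232.8, 91.0]
orientation: [[0.974, -0.225, 0.001], [-0.225, -0.974, -0.0], [0.001, 0.0, -1.0]]
force: [1.4, -1.1, -0.6]
grip_width: 42.5
gripper_force: 0.0
```

Request:
servo_tool(series="0 0 0 0.0123 -0.0322 0 0; 0 0 0 0.0123 -0.0322 0 0; 0 0 0 0.0123 -0.0322 0 0; 0 0 0 0.0123 -0.0322 0 0; 0 0 -0.04 0.006 -0.0155 0 0")

```text
time_s: 21.48
tcp_pos: [672.3, -101.3, 90.6]
orientation: [[0.983, -0.183, 0.001], [-0.183, -0.983, 0.001], [0.001, -0.002, -1.0]]
force: [0.6, 1.6, -0.3]
grip_width: 42.8
gripper_force: 0.0
```

Request:
servo_tool(series="0 0 -0.11 0 0 0 0; 0 0 -0.11 0 0 0 0; 0 0 -0.11 0 0 0 0; 0 0 -0.067 0 0 0 0; 0 0 0 0 0 0 0")

```text
time_s: 21.9
tcp_pos: [670.4, -106.3, 91.0]
orientation: [[0.977, 0.212, 0.001], [0.212, -0.977, -0.0], [0.001, 0.0, -1.0]]
force: [-0.3, -0.9, -0.6]
grip_width: 42.7
gripper_force: 0.0
```

Request:
servo_tool(series="0 0 0 0 0 0 0; 0 0 0 0 0 0 0")

```text
time_s: 22.07
tcp_pos: [670.3, -106.2, 90.4]
orientation: [[0.979, 0.206, 0.0], [0.206, -0.979, -0.0], [0.0, 0.0, -1.0]]
force: [0.7, -1.1, 0.9]
grip_width: 42.8
gripper_force: 0.0
```

```bash
python3 - <<'E'
from h import *
plan(671.6,-106.6,8.5,-78)
s=snapshot('scene');P=cloud(s)
q=P[(np.hypot(P[...,0]-497.7,P[...,1]+362.4)<45)&(P[...,2]>14)&(P[...,2]<50)];print('single',len(q),cv2.minAreaRect(q[:,:2].astype(np.float32)),np.median(q[:,2]))
cv2.imwrite('pics/s5.png',cv2.resize(s['frame'][150:280,70:270],None,fx=4,fy=4,interpolation=2))
E
```

```text
t 22.07 tcp [ 670.3 -106.2   90.4] phi -78.1 tilt [ 0.0001 -0.0002] w 42.8 gf 0.0
shift [0.0012 0.0007 0.0819] n 3 row [0.0004 0.0002 0.0273] | turn rad -0.0024 k 1 row -0.0024
single 194 ((493.28497314453125, -363.0184020996094), (70.37669372558594, 49.50199508666992), 26.491531372070312) 27.205063328708377
```

View pics/s5.png

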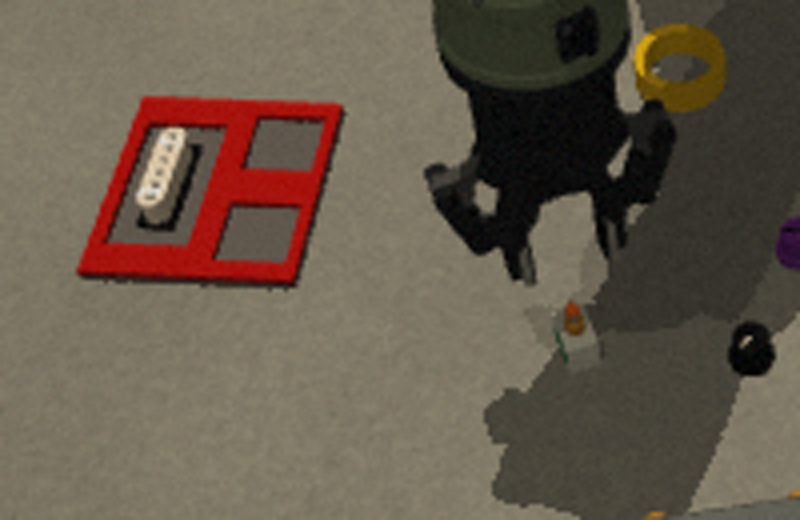

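The single coil lies flat in the red long pocket (crop px 165,180), its top at 27.2 mm. Next is the switch.

Request:
servo_tool(series="0 0 0 0.0006 0.0004 0.03 0; 0 0 0 0.0006 0.0003 0.028 0; 0 0 0 0 0 0.014 0; 0 0 0 0 0 0.006 0; 0 0 0 0 0 0.003 0")

```text
time_s: 22.53
tcp_pos: [671.5, -106.7, 8.7]
orientation: [[0.978, 0.208, -0.001], [0.208, -0.978, -0.0], [-0.001, 0.0, -1.0]]
force: [-0.2, 0.7, 1.3]
grip_width: 42.7
gripper_force: 0.0
```

Request:
servo_tool(series="0 0 0 0 0 0 0; 0 0 0 0 0 0 1; 0 0 0 0 0 0 1; 0 0 0 0 0 0 1; 0 0 0 0 0 0 1")

```text
time_s: 22.95
tcp_pos: [672.3, -106.7, 10.5]
orientation: [[0.978, 0.208, 0.002], [0.208, -0.978, -0.0], [0.002, 0.001, -1.0]]
force: [-0.7, 0.0, 6.6]
grip_width: 18.7
gripper_force: 44.5
```

Request:
servo_tool(series="0 0 0 0 0 0 1; 0 0 0 0 0 -0.015 1; 0 0 0 0 0 -0.03 1; 0 0 0 0 0 -0.03 1; 0 0 0 0 0 -0.005 1")

```text
time_s: 23.37
tcp_pos: [673.6, -107.3, 95.5]
orientation: [[0.978, 0.208, 0.007], [0.208, -0.978, -0.002], [0.006, 0.003, -1.0]]
force: [0.5, 0.1, 0.9]
grip_width: 18.8
gripper_force: 44.2
```

Request:
servo_tool(series="0 0 0 0 0 0 1; 0 0 0 0 0 0 1")

```text
time_s: 23.53
tcp_pos: [671.7, -106.4, 89.7]
orientation: [[0.978, 0.208, 0.001], [0.208, -0.978, 0.0], [0.001, 0.0, -1.0]]
force: [-0.0, 0.2, -1.0]
grip_width: 18.7
gripper_force: 44.2
```

```bash
python3 - <<'E'
from h import *
plan(476.3,-285.6,89,-13)
E
```

```text
t 23.53 tcp [ 671.7 -106.4   89.7] phi -78.0 tilt [0.0007 0.0001] w 18.7 gf 44.2
shift [-0.2284  0.1345  0.0005] n 8 row [-0.0286  0.0168  0.0001] | turn rad -1.1341 k 10 row -0.1134
```

Request:
servo_tool(series="0 0 0 -0.014 0.0082 0 1; 0 0 0 -0.0286 0.0168 0 1; 0 0 0 -0.0286 0.0168 0 1; 0 0 0 -0.0286 0.0168 0 1; 0 0 0 -0.0286 0.0168 0 1")

```text
time_s: 23.95
tcp_pos: [560.0, -207.5, 88.3]
orientation: [[0.978, 0.209, -0.002], [0.209, -0.978, 0.0], [-0.002, -0.001, -1.0]]
force: [1.3, -0.8, -1.0]
grip_width: 18.9
gripper_force: 44.2
```

Request:
servo_tool(series="0 0 0 -0.0286 0.0168 0 1; 0 0 0 -0.0286 0.0168 0 1; 0 0 0 -0.0286 0.0168 0 1; 0 0 0 -0.0142 0.0087 0 1; 0 0 -0.06 0 0 0 1")

```text
time_s: 24.37
tcp_pos: [472.8, -288.7, 88.7]
orientation: [[0.965, 0.261, -0.002], [0.261, -0.965, -0.001], [-0.003, 0.0, -1.0]]
force: [-0.1, -1.3, -0.0]
grip_width: 18.6
gripper_force: 44.2
```

Request:
servo_tool(series="0 0 -0.11 0 0 0 1; 0 0 -0.11 0 0 0 1; 0 0 -0.11 0 0 0 1; 0 0 -0.11 0 0 0 1; 0 0 -0.11 0 0 0 1")

```text
time_s: 24.78
tcp_pos: [475.9, -285.4, 88.4]
orientation: [[0.678, 0.735, -0.001], [0.735, -0.678, 0.001], [-0.0, -0.001, -1.0]]
force: [-0.4, -0.5, -0.4]
grip_width: 18.9
gripper_force: 44.1
```

Request:
servo_tool(series="0 0 -0.11 0 0 0 1; 0 0 -0.11 0 0 0 1; 0 0 -0.11 0 0 0 1; 0 0 -0.11 0 0 0 1; 0 0 -0.084 0 0 0 1")

```text
time_s: 25.2
tcp_pos: [475.8, -285.4, 88.3]
orientation: [[0.219, 0.976, -0.001], [0.976, -0.219, 0.001], [0.0, -0.001, -1.0]]
force: [0.3, 0.2, -0.3]
grip_width: 19.0
gripper_force: 44.1
```

Request:
servo_tool(series="0 0 0 0 0 0 1; 0 0 0 0 0 0 1; 0 0 0 0 0 0 1")

```text
time_s: 25.45
tcp_pos: [476.0, -285.5, 88.7]
orientation: [[0.228, 0.974, -0.001], [0.974, -0.228, 0.0], [0.0, -0.001, -1.0]]
force: [-0.2, 0.3, 0.1]
grip_width: 18.7
gripper_force: 44.1
```

```bash
python3 - <<'E'
from h import *
plan(476.3,-285.6,14.5,-13)
E
```

```text
t 25.45 tcp [ 476.  -285.5   88.7] phi -13.2 tilt [-0.0007  0.0003] w 18.7 gf 44.1
shift [-0.      0.0003  0.0742] n 3 row [-0.      0.0001  0.0247] | turn rad -0.0033 k 1 row -0.0033
```

Request:
servo_tool(series="0 0 0 0 0 0.028 1; 0 0 0 0 0 0.022 1; 0 0 0 0 0 0.012 1; 0 0 0 0 0 0.006 1; 0 0 0 0 0 0.003 1")

```text
time_s: 25.87
tcp_pos: [476.0, -285.6, 17.5]
orientation: [[0.226, 0.974, -0.001], [0.974, -0.226, 0.0], [-0.0, -0.001, -1.0]]
force: [0.4, 0.5, 0.5]
grip_width: 18.7
gripper_force: 44.2
```

Request:
servo_tool(series="0 0 0 0 0 0.002 1; 0 0 0 0 0 0.001 1; 0 0 0 0 0 0 1; 0 0 0 0 0 0 1")

```text
time_s: 26.2
tcp_pos: [476.5, -285.8, 15.6]
orientation: [[0.225, 0.974, 0.001], [0.974, -0.225, -0.0], [-0.0, 0.001, -1.0]]
force: [0.7, 0.1, -0.1]
grip_width: 18.9
gripper_force: 44.2
```

Request:
servo_tool(series="0 0 0 0 0 0 0.3; 0 0 0 0 0 0 0.1; 0 0 0 0 0 0 0; 0 0 0 0 0 0 0")

```text
time_s: 26.53
tcp_pos: [476.3, -285.7, 15.1]
orientation: [[0.225, 0.974, 0.0], [0.974, -0.225, -0.0], [-0.0, 0.0, -1.0]]
force: [0.0, -0.4, -0.3]
grip_width: 43.0
gripper_force: 0.0
```

Request:
servo_tool(series="0 0 0 0 0 -0.012 0; 0 0 0 0 0 -0.03 0; 0 0 0 0 0 -0.03 0; 0 0 0 0 0 -0.005 0")

```text
time_s: 26.87
tcp_pos: [477.5, -286.5, 96.9]
orientation: [[0.225, 0.974, 0.004], [0.974, -0.225, -0.003], [-0.002, 0.005, -1.0]]
force: [0.8, 0.2, 0.6]
grip_width: 42.9
gripper_force: 0.0
```

```bash
python3 - <<'E'
from h import *
plan(694.3,-2.3,90,-13)
E
```

```text
t 26.87 tcp [ 477.5 -286.5   96.9] phi -13.0 tilt [ 0.0044 -0.0027] w 42.9 gf 0.0
shift [0.3258 0.1472 0.0071] n 10 row [0.0326 0.0147 0.0007] | turn rad -0.0004 k 1 row -0.0004
```

Request:
servo_tool(series="0 0 0 0.016 0.0072 0 0; 0 0 0 0.0326 0.0147 0 0; 0 0 0 0.0326 0.0147 0 0; 0 0 0 0.0326 0.0147 0 0; 0 0 0 0.0326 0.0147 0 0")

```text
time_s: 27.28
tcp_pos: [574.4, -156.3, 92.8]
orientation: [[0.225, 0.974, 0.0], [0.974, -0.225, -0.0], [0.0, 0.0, -1.0]]
force: [-0.3, -0.7, 1.0]
grip_width: 42.6
gripper_force: 0.0
```

Request:
servo_tool(series="0 0 0 0.0326 0.0147 0 0; 0 0 0 0.0326 0.0147 0 0; 0 0 0 0.0326 0.0147 0 0; 0 0 0 0.0326 0.0147 0 0; 0 0 0 0.0326 0.0147 0 0")

```text
time_s: 27.7
tcp_pos: [682.6, -13.8, 92.9]
orientation: [[0.225, 0.974, 0.0], [0.974, -0.225, -0.0], [0.0, 0.0, -1.0]]
force: [0.2, -0.1, 0.8]
grip_width: 42.5
gripper_force: 0.0
```

Request:
servo_tool(series="0 0 0 0.0164 0.0077 0 0; 0 0 0 0 0 0 0; 0 0 0 0 0 0 0; 0 0 0 0 0 0 0")

```text
time_s: 28.03
tcp_pos: [692.6, -2.3, 92.4]
orientation: [[0.226, 0.974, -0.0], [0.974, -0.226, -0.001], [-0.001, -0.0, -1.0]]
force: [-0.2, -0.1, -0.5]
grip_width: 42.6
gripper_force: 0.0
```

```bash
python3 - <<'E'
from h import *
plan(694.3,-2.3,9,-13)
s=snapshot('top');P=cloud(s)
q=P[(np.hypot(P[...,0]-476.3,P[...,1]+285.6)<25)&(P[...,2]>14)&(P[...,2]<34)];print('switch',len(q),cv2.minAreaRect(q[:,:2].astype(np.float32)),np.median(q[:,2]))
q=P[(np.hypot(P[...,0]-694,P[...,1]+2)<25)&(P[...,2]>14)&(P[...,2]<34)];print('black',len(q),len(q) and q.mean(0))
E
```

```text
t 28.03 tcp [692.6  -2.3  92.4] phi -13.0 tilt [-0.0002 -0.0007] w 42.6 gf 0.0
shift [0.0004 0.0017 0.0834] n 3 row [0.0001 0.0006 0.0278] | turn rad -0.0008 k 1 row -0.0008
switch 141 ((477.4391784667969, -288.1968994140625), (30.23405647277832, 20.444990158081055), 77.0240249633789) 27.486732192378213
black 0 0
```

The switch is seated, with its box top at 27.5 mm. Now the black knob.

Request:
servo_tool(series="0 0 0 0 0.0009 0.03 0; 0 0 0 0 0.0008 0.028 0; 0 0 0 0 0 0.015 0; 0 0 0 0 0 0.007 0; 0 0 0 0 0 0.003 0")

```text
time_s: 28.5
tcp_pos: [694.3, -2.3, 8.6]
orientation: [[0.226, 0.974, -0.001], [0.974, -0.226, -0.0], [-0.0, -0.001, -1.0]]
force: [0.8, -0.3, 1.1]
grip_width: 42.6
gripper_force: 0.0
```

Request:
servo_tool(series="0 0 0 0 0 0 0; 0 0 0 0 0 0 1; 0 0 0 0 0 0 1; 0 0 0 0 0 0 1; 0 0 0 0 0 0 1", newtons=40)

```text
time_s: 28.92
tcp_pos: [695.3, -1.8, 10.5]
orientation: [[0.225, 0.974, 0.002], [0.974, -0.225, -0.0], [0.0, 0.002, -1.0]]
force: [-1.7, -0.1, 6.6]
grip_width: 21.1
gripper_force: 38.9
```

Request:
servo_tool(series="0 0 0 0 0 0 1; 0 0 0 0 0 -0.015 1; 0 0 0 0 0 -0.03 1; 0 0 0 0 0 -0.03 1; 0 0 0 0 0 -0.005 1")

```text
time_s: 29.33
tcp_pos: [696.9, -1.9, 95.8]
orientation: [[0.225, 0.974, 0.008], [0.974, -0.225, -0.0], [0.001, 0.008, -1.0]]
force: [0.6, -0.3, -0.0]
grip_width: 21.0
gripper_force: 39.2
```

Request:
servo_tool(series="0 0 0 0 0 0 1; 0 0 0 0 0 0 1")

```text
time_s: 29.5
tcp_pos: [694.7, -1.7, 89.8]
orientation: [[0.225, 0.974, 0.001], [0.974, -0.225, 0.0], [0.0, 0.001, -1.0]]
force: [-0.1, -0.4, -0.6]
grip_width: 20.9
gripper_force: 39.2
```

```bash
python3 - <<'E'
from h import *
plan(550.4,-302.7,89,-13)
E
```

```text
t 29.5 tcp [694.7  -1.7  89.8] phi -13.0 tilt [0.0007 0.0001] w 20.9 gf 39.2
shift [-0.3258 -0.0729  0.0006] n 10 row [-0.0326 -0.0073  0.0001] | turn rad -0.0001 k 1 row -0.0001
```

Request:
servo_tool(series="0 0 0 -0.016 -0.0036 0 1; 0 0 0 -0.0326 -0.0073 0 1; 0 0 0 -0.0326 -0.0073 0 1; 0 0 0 -0.0326 -0.0073 0 1; 0 0 0 -0.0326 -0.0073 0 1")

```text
time_s: 29.92
tcp_pos: [628.3, -138.1, 88.2]
orientation: [[0.225, 0.974, -0.002], [0.974, -0.225, 0.0], [-0.0, -0.002, -1.0]]
force: [0.6, -0.9, -0.7]
grip_width: 21.1
gripper_force: 39.2
```

Request:
servo_tool(series="0 0 0 -0.0326 -0.0073 0 1; 0 0 0 -0.0326 -0.0073 0 1; 0 0 0 -0.0326 -0.0073 0 1; 0 0 0 -0.0326 -0.0073 0 1; 0 0 0 -0.0326 -0.0073 0 1")

```text
time_s: 30.33
tcp_pos: [556.2, -288.7, 88.2]
orientation: [[0.225, 0.974, -0.001], [0.974, -0.225, 0.001], [0.0, -0.001, -1.0]]
force: [0.8, 0.5, 0.8]
grip_width: 21.3
gripper_force: 39.2
```

Request:
servo_tool(series="0 0 0 -0.0164 -0.0036 0 1; 0 0 0 0 0 0 1; 0 0 0 0 0 0 1; 0 0 0 0 0 0 1; 0 0 0 0 0 0 1")

```text
time_s: 30.75
tcp_pos: [550.8, -301.4, 88.7]
orientation: [[0.224, 0.975, -0.0], [0.975, -0.224, 0.001], [0.001, -0.001, -1.0]]
force: [0.4, -0.5, -1.1]
grip_width: 20.8
gripper_force: 39.2
```

```bash
python3 - <<'E'
from h import *
plan(550.4,-302.7,14.5,-13)
s=snapshot('scene');cv2.imwrite('pics/s6.png',cv2.resize(s['frame'][150:280,70:270],None,fx=4,fy=4,interpolation=2))
E
```

```text
t 30.75 tcp [ 550.8 -301.4   88.7] phi -12.9 tilt [-0.0004  0.0007] w 20.8 gf 39.2
shift [-0.0014 -0.      0.0742] n 3 row [-0.0005 -0.      0.0247] | turn rad 0.0015 k 1 row 0.0015
```

View pics/s6.png

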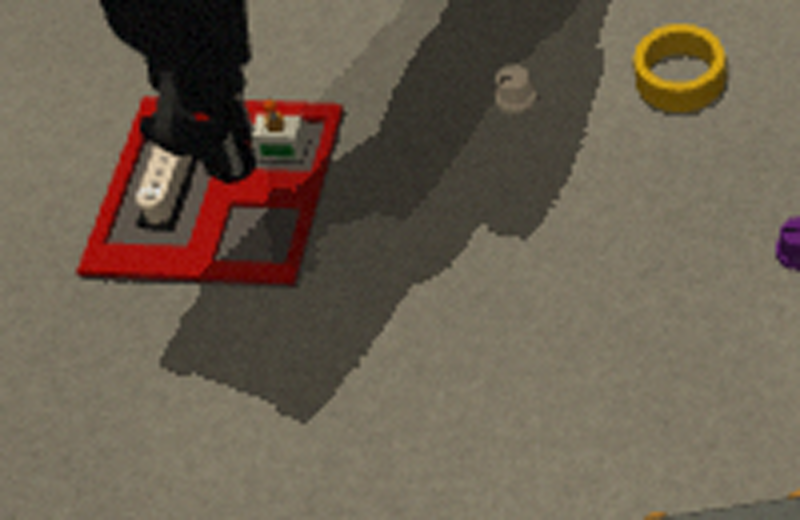

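The switch stands upright in its pocket (275,135). The black knob is held over the other one, so I'll lower it, release, and back off clear.

Request:
servo_tool(series="0 0 0 -0.0007 0 0.028 1; 0 0 0 -0.0007 0 0.022 1; 0 0 0 0 0 0.012 1; 0 0 0 0 0 0.006 1; 0 0 0 0 0 0.003 1")

```text
time_s: 31.22
tcp_pos: [550.1, -303.7, 17.6]
orientation: [[0.225, 0.974, -0.001], [0.974, -0.225, 0.0], [0.0, -0.001, -1.0]]
force: [-0.0, -0.6, 0.3]
grip_width: 21.4
gripper_force: 39.2
```

Request:
servo_tool(series="0 0 0 0 0 0.002 1; 0 0 0 0 0 0.001 1; 0 0 0 0 0 0 1; 0 0 0 0 0 0 1")

```text
time_s: 31.55
tcp_pos: [550.3, -304.3, 15.7]
orientation: [[0.225, 0.974, 0.001], [0.974, -0.225, -0.001], [-0.0, 0.001, -1.0]]
force: [0.6, -0.0, 0.1]
grip_width: 20.7
gripper_force: 39.2
```

Request:
servo_tool(series="0 0 0 0 0 0 0.3; 0 0 0 0 0 0 0.1; 0 0 0 0 0 0 0; 0 0 0 0 0 0 0")

```text
time_s: 31.88
tcp_pos: [550.0, -304.2, 15.2]
orientation: [[0.225, 0.974, 0.0], [0.974, -0.225, -0.0], [-0.0, 0.0, -1.0]]
force: [0.3, 0.3, -0.1]
grip_width: 42.7
gripper_force: 0.0
```

Request:
servo_tool(series="0 0 0 0 0 -0.012 0; 0 0 0 0 0 -0.03 0; 0 0 0 0 0 -0.036 0; 0 0 0 0 0 -0.03 0; 0 0 0 0 0 -0.01 0")

```text
time_s: 32.3
tcp_pos: [551.2, -305.0, 138.3]
orientation: [[0.225, 0.974, 0.005], [0.974, -0.225, -0.003], [-0.002, 0.006, -1.0]]
force: [-0.1, -0.1, 0.5]
grip_width: 42.9
gripper_force: 0.0
```

Request:
servo_tool(series="0 0 0 0.03 0 0 0; 0 0 0 0.035 0 0 0; 0 0 0 0.035 0 0 0; 0 0 0 0.035 0 0 0; 0 0 0 0.035 0 0 0")

```text
time_s: 32.72
tcp_pos: [588.4, -136.9, 133.8]
orientation: [[0.225, 0.974, 0.0], [0.974, -0.225, -0.0], [0.0, 0.0, -1.0]]
force: [0.5, 0.1, 0.6]
grip_width: 42.8
gripper_force: 0.0
```

Request:
servo_tool(series="0 0 0 0.035 0 0 0; 0 0 0 0.035 0 0 0; 0 0 0 0.02 0 0 0; 0 0 0 0 0 0 0; 0 0 0 0 0 0 0")

```text
time_s: 33.13
tcp_pos: [608.6, -49.9, 133.5]
orientation: [[0.223, 0.975, 0.0], [0.975, -0.223, -0.0], [-0.0, 0.0, -1.0]]
force: [-1.0, 0.1, 0.2]
grip_width: 42.8
gripper_force: 0.0
```

```bash
python3 - <<'E'
from h import *
s=snapshot('top');P=cloud(s)
for n,c,cc,a in (('red',(504.9,-331.2),[('sc',0,-32,60),('black',38,38,26),('sw',-38,38,26)],-13),('blue',(471,323.3),[('hum',0,-32,60),('brass',38,38,26)],-15.7)):
    a=np.radians(a);M=np.array([[np.cos(a),-np.sin(a)],[np.sin(a),np.cos(a)]]);L=(P[...,:2]-c)@M
    for k,x,y,r in cc:
        m=(abs(L[...,0]-x)<min(r,50))&(abs(L[...,1]-y)<26)&(P[...,2]>18)&(P[...,2]<34)
        R=cv2.minAreaRect(L[m].astype(np.float32));print(n,k,m.sum(),np.round(R[0],1),np.round(R[1],1),'z',np.percentile(P[m][:,2],[10,50,90]).round(1))
print(get_obs()['time_s'],get_obs()['tcp_pos'])
cv2.imwrite('pics/t7.png',cv2.resize(s['frame'],(800,600),interpolation=2))
E
```

```text
red sc 318 [  1.  -32.3] [19.7 67. ] z [22.8 26.6 28.7]
red black 102 [38.8 35.7] [20.9 21.4] z [23.5 26.6 28.6]
red sw 128 [-36.   35.5] [21.  30.3] z [24.  27.4 29.7]
blue hum 126 [ -8.8 -22.3] [47.9 20.9] z [27.2 29.5 31.2]
blue brass 103 [37.4 37.6] [22.1 21.3] z [23.4 26.6 28.5]
33.1833 [608.39532792 -51.28437592 133.4514512 ]
```

View pics/t7.png

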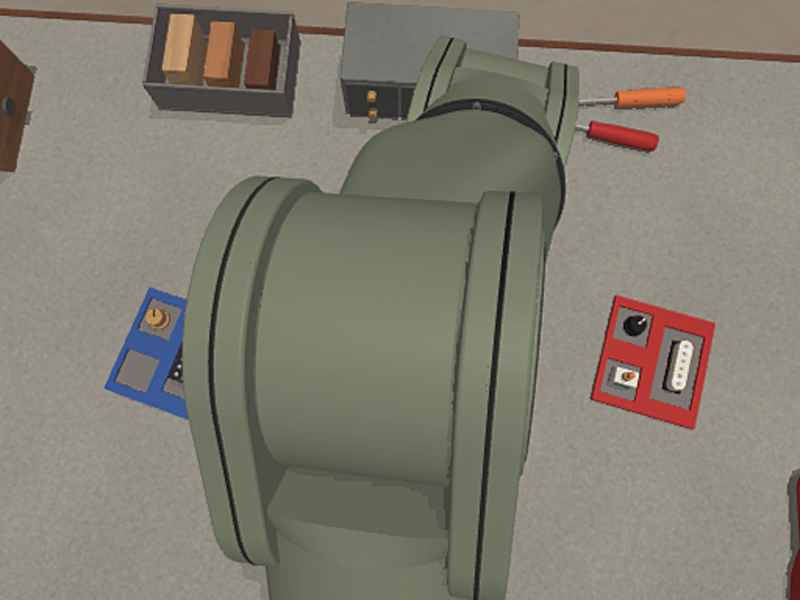

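The red kit is complete: black knob (635,324), switch (626,377), single coil (680,364), all flat. I checked the blue kit earlier. The robot is clear, so I'll hand in.

```bash
python3 -c "
from cell import hand_in
print(hand_in())"
```

```text
the job is handed in; nothing more can be done
None
```

I handed the job in at about 33 s with both kits made up and all five parts measured flat and centred in their pockets; the spare knob, spool and tape roll were left alone, and the hand-in gave no verdict.

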